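# Mount the large lens on the dissecting magnifier stand

### The arm

A 7-joint arm with a two-finger parallel gripper is mounted at the origin on the work surface. World frame = base frame: x ahead of the robot, y to its left, z up, the work surface at z = 0. Lengths are in m, angles in rad, forces in N, time in s.
With the tool pointing down it reaches from about 0.425 to 0.875 m from the base axis. Payload 4.7 kg.
Tool frame: the origin (TCP) lies at the very end of the fingers, on their centre line; the grasp point (between the pads) lies 19 mm behind it; z points along the fingers, y is the line along which they close (so a half turn about z gives the same grasp; the last joint's range is limited). The gripper opens to 87 mm and grips with 3 to 60 N. Pads are 19 mm wide; open, the fingers measure 117 mm over their backs; the gripper's body (75 mm by 190 mm) begins 51 mm behind the grasp point.
Start: joints at [-1.242, 0.321, -0.07, 1.45, 0.023, 1.371, -0.057], TCP at [0.201, 0.618, 0.223] pointing down, gripper open.
Joint ranges: [-2.86, 2.86], [-0.3, 2.09], [-1.38, 1.24], [0.06, 2.45], [-1.56, 4.7], [0.09, 2.05], [-2.69, 2.69]. Speed limits (rad/s): [2.57, 2.57, 3.14, 3.14, 3.14, 3.14, 3.14].

### API

Orientations are given as a unit quaternion [w, x, y, z].
In Python, from workcell import manip, optics, boxes_of, masks_of gives the robot as it stands. The module is installed in compiled form; this text tells all that it offers.
- The arm moves only by the tool servo_tool, never from a script. Its arguments are lists of equal length, an entry for each row: "offset": the shift along the tool's x, y, z scaled (see below), a list of three; "twist": the turn about the tool's z scaled (see below); "jaw": the opening, from -1 (shut) to 1 (fully open). A call has 1 to 12 rows; each row is the pose to reach, as a shift and turn from the pose commanded when the call began, along the tool's axes at that moment; what a row does not reach only later rows make up. The controller multiplies each number of a shift by 0.25 m and each number of a turn by 45 degrees. A row lasts 1/10 s, in which the tool goes at most 50 mm and 8.59 degrees, less where a joint would pass 70% of its speed; a pose out of reach is approached as far as the arm can. A call with a number of a shift or a turn outside -1 to 1 is refused whole. A call with a gripper value outside its range is refused whole. The fingers move at their own pace and stop on an object; "squeeze" is the grip in N (left out, the last holds). Time passes only in rows, so rows that repeat a pose let the fingers close. It gives the time, the measured TCP pose, the force, the opening and the grip force at its end, in the units of the state.
- manip.state(): the state, without advancing time (a new reading comes with each control period).
- optics.get_image(name): name is "side" or "top" or "wrist"; returns a dict with "frame" (420x560x3 uint8, red, green, blue), "depth" (420x560 float32, m along the optical axis (not along the pixel's ray), 0 where there is no reading), "camera_matrix" (3x3 intrinsics, pixels), "k1" (the pictures are not rectified: a ray, as slopes to the right and down, at radius r is drawn at 1 + k1 r^2 times it, then the intrinsics apply), "position" and "rotation" of the camera in the world. Camera axes: x right, y down, z forward; pixel columns grow to the right and rows downward; lengths in m; the calibration is good to about 2 mm. A picture is of the moment at which its call begins.
- manip.sign_off(): hands the job in; it is judged then, once.
Trained networks look in the newest picture that a camera, given by its name, has taken for a name from the list of things; names that differ only in an ending like _2 or _b are one class to them, and where a whole thing is asked for, a point or a joint stands for the part that bears it (a point fixed in the world has none). Each returns a list of dicts, best first, with "score" (0 to 1); they miss things now and then, are a little off and sometimes report something else, mostly with a low value. They report only what shows in the picture. A call takes as long as a camera call.
- boxes_of(thing, camera): "bbox" ([left, top, right, bottom] in pixels, round what is visible of it).
- masks_of(thing, camera): "pixels" (420x560 bool, what is visible of it) and "bbox" ([left, top, right, bottom] in pixels, round what is visible of it).
The state is a dict: "t": time; "joint_pos": joint angles; "dq": joint speeds; "joint_efforts": joint torques, N m; "tool_pos": TCP position; "eef_rot": TCP orientation; "contact_force": force on the tool from outside, world axes, zero at the start; "ft_torque": the same for the moment, N m; "width": opening from 0.0 (shut) to 1.0 (fully open); "finger_force": force on a finger pad.
Only numpy, scipy, OpenCV 4.12 (cv2) and the standard library are available. Lean on these libraries where they do the work, as an engineer would, in place of code of your own. Each camera call takes 0.05 s, during which the arm holds its last target. There are 200 camera calls.

### The job

Lift the lens holder with the large lens out of the wooden rack and mount it on the white magnifier stand: turn it so that its flat stem matches the slot and the lens reaches out over the stage, and lower it in, without dropping it, until its flange rests on the stand. Then let go, and leave the lens holder with the small lens in its place in the rack.

Things in the scene. Friction and masses are not known exactly. Their poses are not given: they have to be found in the camera images.
- large_lens: Lens holder to mount, 0.2 kg. Origin: centre of the underside of its round flange (52 mm across, 6 thick); z up, x to the lens. Below: flat stem 32 (x) x 14 (y) mm, 34 long. Above: upright aluminium thumb grip 34 (x) x 16 (y), from 6 to 62 mm up, to pinch across y from above. A thin arm (11-19 mm up) holds a black lens ring, 64 mm across, 10-20 mm up, centre at x = 85 mm.
- small_lens: The other lens holder, to leave alone: the same but for its small ring, 34 mm across. Same origin and axes. At first both stand, flange on the rack's top, stem loose in a round well (42 mm) of a fixed wooden rack 90 x 220 mm, 45 mm high; wells 130 mm apart; which is in which varies.
- stand: White magnifier stand, fixed. Origin: on the bench below the slot's centre; z up, x from slot to stage. A block 70 x 70 mm, 50 mm high, where the flange comes to rest, has a slot 38 (x) x 20 (y) mm right through it, slightly chamfered at the mouth. The stem would also enter half a turn round, but then the lens points away from the stage.
- stage (a point): Centre of the top of the stand's black stage plate (85 x 100 mm, a white disc in its middle): 85 mm from the slot's centre along the stand's +x, 34 mm above the bench. Once mounted, the lens is above it.

How it is judged:
By the outcome, as a careful person would: the job done as asked, in the order asked, and still so for the second after the job is handed in, with the robot touching nothing.
It also fails if it takes over 45 s, if anything falls off the work surface, if the arm or the gripper's body presses on something with over 40 N, if the wrist force passes 120 N, or if a joint passes its speed limit or range.

## Working session

There is one attempt and no reset: what is moved stays moved. The work goes in short steps, Python scripts to look and compute and a tool call to move; the robot and the scene stay as the last step left them, time stands still between calls to the robot, and variables do not carry over. Pictures are saved under pics/ and viewed, at most 10 in all, crops included, and the job is handed in when it is done.

Besides the shell and the picture viewer there is one more tool, called after "Call:" by a JSON object that holds its "api" and its "payload", one argument or row to a line. servo_tool: Moves the arm, as the interface text tells. Shifts and turns lie within -1 to 1; 1 stands for 0.25 m of shift or 45 degrees of turn. Its arguments: {"type":"object","properties":{"offset":{"type":"array"},"twist":{"type":"array"},"jaw":{"type":"array"},"squeeze":{"type":"number"}},"required":["offset","twist","jaw"]}

```bash
mkdir -p pics
cat > h.py <<'E'
import numpy as np, cv2
from workcell import manip, optics, boxes_of, masks_of
from scipy.spatial.transform import Rotation as R
def rot(im):
    r=np.array(im["rotation"],float)
    return r if r.shape==(3,3) else R.from_quat(r,scalar_first=True).as_matrix()
def cloud(im):
    K=np.array(im["camera_matrix"]);d=im["depth"];h,w=d.shape
    v,u=np.mgrid[:h,:w];x=(u-K[0,2])/K[0,0];y=(v-K[1,2])/K[1,1]
    xu,yu=x.copy(),y.copy()
    for _ in range(8):
        f=1+im["k1"]*(xu**2+yu**2);xu,yu=x/f,y/f
    P=np.stack([xu*d,yu*d,d],-1)@rot(im).T+np.array(im["position"])
    P[d<=0]=np.nan
    return P
def save(im,n,s=None):
    f=im["frame"][:,:,::-1]
    cv2.imwrite("pics/"+n,f)
E
python3 - <<'E'
from h import *
ims={}
for c in ["top","side"]:
    im=optics.get_image(c);save(im,c+"0.png");P=cloud(im)
    print(c,np.round(im["position"],3),np.round(rot(im)[:,2],2))
    for th in ["large_lens","small_lens","stand"]:
        for m in masks_of(th,c)[:2]:
            p=P[m["pixels"]];p=p[~np.isnan(p[:,0])]
            print(th,round(m["score"],2),np.round(m["bbox"]),np.round(np.median(p,0),3),np.round(np.percentile(p,[2,98],axis=0),3).tolist())
E
python3 -c "
import cv2,numpy as np
a=cv2.imread('pics/top0.png');cv2.imwrite('pics/top0b.png',cv2.resize(a,(784,588)))"
```

```text
top [ 0.306 -0.005  1.213] [ 0.18 -0.01 -0.98]
large_lens 0.75 [383. 172. 423. 224.] [ 0.573 -0.33   0.063] [[0.499, -0.378, 0.001], [0.626, -0.288, 0.109]]
small_lens 0.73 [334. 163. 355. 216.] [ 0.553 -0.183  0.062] [[0.521, -0.205, 0.046], [0.64, -0.158, 0.11]]
stand 0.71 [137. 216. 210. 273.] [0.451 0.253 0.034] [[0.385, 0.163, 0.007], [0.506, 0.326, 0.053]]
side [ 0.078 -0.536  0.738] [ 0.44  0.56 -0.7 ]
large_lens 0.92 [376. 289. 462. 329.] [ 0.559 -0.327  0.061] [[0.495, -0.376, 0.001], [0.621, -0.288, 0.107]]
small_lens 0.84 [336. 232. 396. 277.] [ 0.544 -0.186  0.062] [[0.518, -0.206, 0.043], [0.638, -0.159, 0.107]]
stand 0.66 [150. 148. 234. 204.] [0.442 0.228 0.033] [[0.378, 0.158, -0.001], [0.506, 0.324, 0.051]]
```

View pics/top0.png

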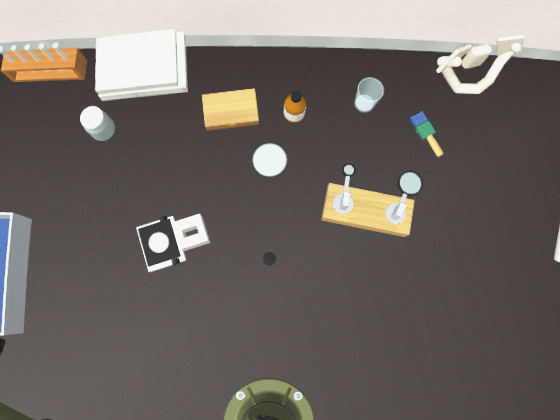

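View pics/side0.png

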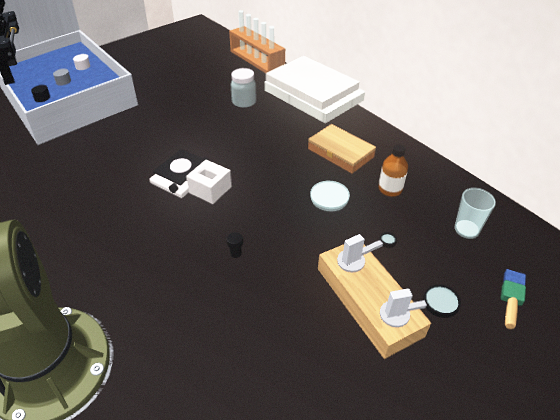

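The top view shows the large-lens holder in the right well (397,213) with its ring at (410,183). The stand's block is at (190,232), with the stage at (159,242). Next I'll work out the poses.

```bash
cat >> h.py <<'E'
def holder(P,px,zf=0.045):
    px=cv2.dilate(px.astype(np.uint8),np.ones((5,5)))>0
    q=P[px];q=q[~np.isnan(q[:,0])]
    top=q[(q[:,2]>zf+.058)&(q[:,2]<zf+.068)]
    return q,top
def rect(p):
    (c,s,a)=cv2.minAreaRect((p[:,:2]*1000).astype(np.float32));return np.round(c,1),np.round(s,1),round(a,1)
E
python3 - <<'E'
from h import *
for c in ["top","side"]:
    im=optics.get_image(c);P=cloud(im)
    for th in ["large_lens","small_lens"]:
        m=masks_of(th,c)[0]["pixels"];q,top=holder(P,m)
        if len(top)>3: print(c,th,"grip",rect(top),np.round(np.median(top,0),4),len(top))
        fl=q[(abs(q[:,2]-.051)<.003)];print(" flange",rect(fl),len(fl))
    m=masks_of("stand",c)[0]["pixels"];m=cv2.dilate(m.astype(np.uint8),np.ones((7,7)))>0
    q=P[m];g=im["frame"][m].min(1);ok=~np.isnan(q[:,0]);q=q[ok];g=g[ok]
    b=q[(q[:,2]>.046)&(q[:,2]<.055)];print(c,"block",rect(b),np.median(b[:,2]),len(b))
    d=q[(abs(q[:,2]-.034)<.006)];dw=q[(abs(q[:,2]-.034)<.005)&(g>120)];print(" stage",rect(d),"disc",np.median(dw,0),rect(dw))
s=manip.state();print(s["t"],s["tool_pos"],s["eef_rot"],R.from_quat(s["eef_rot"],scalar_first=True).as_matrix().round(3),s["width"])
E
```

```text
top large_lens grip (array([ 519.9, -310.4]), array([16.9, 36.1]), 60.4) [ 0.5199 -0.3106  0.107 ] 98
 flange (array([ 540. , -320.3]), array([ 60.3, 107.6]), 62.4) 179
top small_lens grip (array([ 542.8, -179.3]), array([16. , 34.2]), 82.7) [ 0.5421 -0.179   0.1074] 93
 flange (array([ 550.8, -178.9]), array([56. , 68.1]), 75.1) 167
top block (array([470.1, 197.1]), array([70.5, 71.9]), 17.6) 0.0498326870473178 667
 stage (array([453.5, 240.2]), array([121.1, 164.1]), 19.2) disc [0.44386806 0.27701979 0.03453651] (array([455.5, 241. ]), array([101.1, 164.1]), 19.2)
side large_lens grip (array([ 516.5, -309.9]), array([17.1, 33.3]), 64.2) [ 0.5163 -0.3097  0.1058] 171
 flange (array([ 546.3, -327.3]), array([ 49.4, 119.5]), 59.8) 304
side small_lens grip (array([ 540.4, -179.1]), array([17.1, 34. ]), 81.0) [ 0.5401 -0.1793  0.1056] 135
 flange (array([ 558.6, -192. ]), array([48.1, 95.8]), 56.6) 250
side block (array([468.2, 198.9]), array([72.9, 73.3]), 18.0) 0.04901502355476578 558
 stage (array([452.5, 242.7]), array([119.3, 164.8]), 18.5) disc [0.44441296 0.26214359 0.03405785] (array([459.7, 235.9]), array([ 76.5, 155.6]), 10.4)
0.8 [0.20127474 0.61808891 0.22263416] [5.21787345e-05 1.56708092e-01 9.87644959e-01 7.93921513e-05] [[-0.951  0.31   0.   ]
 [ 0.31   0.951  0.   ]
 [-0.     0.    -1.   ]] 1.0014169596433158
```

```bash
cat >> h.py <<'E'
def plan(*wps):
    """wps: (x,y,z,yaw of tool y in deg); prints offset/twist per call from the measured pose"""
    s=manip.state();p=np.array(s["tool_pos"]);M=R.from_quat(s["eef_rot"],scalar_first=True).as_matrix()
    yaw=np.degrees(np.arctan2(M[1,1],M[0,1]));print("now",p.round(4),"yaw",round(yaw,2),"tilt",M[2].round(4))
    for w in wps:
        a=np.radians(yaw);y=np.array([np.cos(a),np.sin(a),0]);z=np.array([0,0,-1.]);x=np.cross(y,z)
        d=np.array(w[:3])-p;t=-(w[3]-yaw)
        print("offset",(np.array([x@d,y@d,z@d])/.25).round(3).tolist(),"twist",round(t/45,3));p=np.array(w[:3]);yaw=w[3]
E
python3 -c "
from h import *
plan((.4,.45,.25,28),(.56,.22,.25,-16),(.58,-.02,.25,-60),(.518,-.26,.25,-104),(.518,-.31,.2,-118))"
```

```text
now [0.2013 0.6181 0.2226] yaw 71.97 tilt [-1.e-04  2.e-04 -1.e+00]
offset [-0.964, -0.393, -0.109] twist 0.977
offset [-1.113, 0.133, 0.0] twist 0.978
offset [-0.901, 0.342, 0.0] twist 0.978
offset [-0.695, 0.707, 0.0] twist 0.978
offset [0.048, 0.194, 0.2] twist 0.311
```

Call:
{"api": "servo_tool", "payload": {
  "offset": [
    [-0.96,-0.39,-0.11],
    [-0.96,-0.39,-0.11],
    [-0.96,-0.39,-0.11],
    [-0.96,-0.39,-0.11],
    [-0.96,-0.39,-0.11],
    [-0.96,-0.39,-0.11],
    [-0.96,-0.39,-0.11]
  ],
  "twist": [0.977,0.977,0.977,0.977,0.977,0.977,0.977],
  "jaw": [1,1,1,1,1,1,1]
}}

```text
t: 1.5
tool_pos: [0.402, 0.449, 0.2507]
eef_rot: [0.0, 0.517, 0.856, 0.001]
contact_force: [-0.3, 0.9, 0.8]
width: 0.998
finger_force: 0.0
```

Call:
{"api": "servo_tool", "payload": {
  "offset": [
    [-1,0.13,0],
    [-1,0.13,0],
    [-1,0.13,0],
    [-1,0.13,0],
    [-1,0.13,0],
    [-1,0.13,0],
    [-1,0.13,0]
  ],
  "twist": [0.978,0.978,0.978,0.978,0.978,0.978,0.978],
  "jaw": [1,1,1,1,1,1,1]
}}

```text
t: 2.2
tool_pos: [0.5451, 0.2463, 0.2498]
eef_rot: [-0.0, 0.798, 0.602, -0.0]
contact_force: [-0.7, 0.3, -0.2]
width: 0.998
finger_force: 0.0
```

Call:
{"api": "servo_tool", "payload": {
  "offset": [
    [-0.9,0.34,0],
    [-0.9,0.34,0],
    [-0.9,0.34,0],
    [-0.9,0.34,0],
    [-0.9,0.34,0],
    [-0.9,0.34,0],
    [-0.9,0.34,0]
  ],
  "twist": [0.978,0.978,0.978,0.978,0.978,0.978,0.978],
  "jaw": [1,1,1,1,1,1,1]
}}

```text
t: 2.9
tool_pos: [0.5648, 0.0085, 0.2499]
eef_rot: [-0.001, 0.965, 0.261, 0.0]
contact_force: [0.8, 0.8, -0.2]
width: 1.001
finger_force: 0.0
```

```bash
python3 -c "
from h import *
plan((.535,-.23,.25,-104),(.518,-.31,.2,-118));s=manip.state();print(s['t'],np.round(s['joint_pos'],2))"
```

```text
now [0.5648 0.0085 0.2499] yaw -59.77 tilt [ 6.0e-04 -1.6e-03 -1.0e+00]
offset [-0.583, 0.764, -0.0] twist 0.983
offset [0.011, 0.327, 0.2] twist 0.311
2.9 [-0.61  0.14  0.6   1.65 -0.08  1.38 -1.03]
```

Call:
{"api": "servo_tool", "payload": {
  "offset": [
    [-0.583,0.764,0],
    [-0.583,0.764,0],
    [-0.583,0.764,0],
    [-0.583,0.764,0],
    [-0.583,0.764,0],
    [-0.583,0.764,0],
    [-0.583,0.764,0]
  ],
  "twist": [0.983,0.983,0.983,0.983,0.983,0.983,0.983],
  "jaw": [1,1,1,1,1,1,1]
}}

```text
t: 3.6
tool_pos: [0.5354, -0.2296, 0.2495]
eef_rot: [-0.001, 0.993, -0.121, -0.0]
contact_force: [-0.6, 1.4, -0.0]
width: 1.001
finger_force: 0.0
```

Call:
{"api": "servo_tool", "payload": {
  "offset": [
    [0.01,0.327,0.2],
    [0.01,0.327,0.2],
    [0.01,0.327,0.2],
    [0.01,0.327,0.2],
    [0.01,0.327,0.2]
  ],
  "twist": [0.311,0.311,0.311,0.311,0.311],
  "jaw": [1,1,1,1,1]
}}

```text
t: 4.1
tool_pos: [0.5189, -0.3086, 0.2001]
eef_rot: [-0.001, 0.971, -0.241, 0.0]
contact_force: [-0.0, 0.3, -0.5]
width: 1.004
finger_force: 0.0
```

Run:
```python
from h import *
s=manip.state();print(s['t'],np.round(s['joint_pos'],2))
for c in ["wrist","side"]:
    im=optics.get_image(c);P=cloud(im);save(im,c+"1.png")
    print(im["position"],rot(im).round(2).tolist())
    ms=masks_of("large_lens",c)
    if ms:
        print(ms[0]["score"],ms[0]["bbox"]);q,top=holder(P,ms[0]["pixels"])
        if len(top)>3:print(rect(top),np.median(top,0))
plan((.518,-.31,.12,-118),(.518,-.31,.07,-118))
```

```text
4.1 [-0.24  0.31  0.89  1.63 -0.25  1.32 -1.36]
[ 0.5869711  -0.34573413  0.36212458] [[-0.47, -0.85, -0.25], [-0.88, 0.45, 0.13], [-0.0, 0.28, -0.96]]
0.68 [250.7, 75.7, 311.8, 228.8]
(array([ 516.2, -310.8]), array([15.7, 34. ]), 61.9) [ 0.51634369 -0.31084165  0.10675122]
[ 0.07803633 -0.53648946  0.73841328] [[0.79, -0.44, 0.44], [-0.62, -0.55, 0.56], [-0.0, -0.71, -0.7]]
0.93 [381.7, 288.1, 462.4, 328.7]
(array([ 517. , -309.1]), array([16.4, 33.3]), 62.0) [ 0.51606527 -0.30986788  0.10567587]
now [ 0.5178 -0.3106  0.2006] yaw -118.04 tilt [ 0.001  -0.0012 -1.    ]
offset [-0.0, -0.002, 0.323] twist -0.001
offset [0.0, 0.0, 0.2] twist 0.0
```

View pics/wrist1.png

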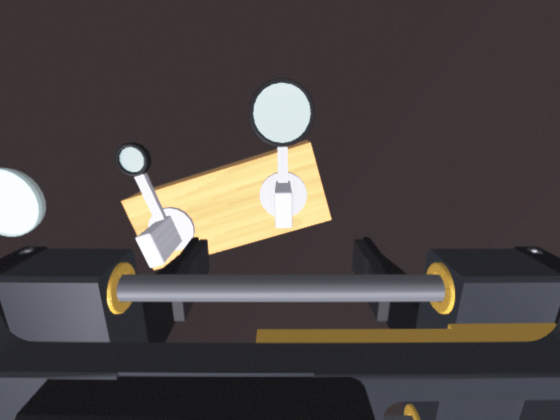

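The wrist view shows the large lens ring at (282,112) and its grip at (283,205), centred and aligned between the fingers. I'll descend and grasp.

Call:
{"api": "servo_tool", "payload": {
  "offset": [
    [-0.005,0,0.15],
    [-0.005,0,0.3],
    [-0.005,0,0.4],
    [-0.005,0,0.48],
    [-0.005,0,0.522],
    [-0.005,0,0.522],
    [-0.005,0,0.522]
  ],
  "twist": [0,0,0,0,0,0,0],
  "jaw": [1,1,1,1,1,1,1]
}}

```text
t: 5.0
tool_pos: [0.5161, -0.3119, 0.0705]
eef_rot: [0.0, 0.97, -0.244, 0.001]
contact_force: [0.3, -0.8, 0.8]
width: 1.0
finger_force: 0.0
```

Call:
{"api": "servo_tool", "payload": {
  "offset": [
    [0,0,0],
    [0,0,0],
    [0,0,0],
    [0,0,0],
    [0,0,0],
    [0,0,0],
    [0,0,0],
    [0,0,0],
    [0,0,0],
    [0,0,0]
  ],
  "twist": [0,0,0,0,0,0,0,0,0,0],
  "jaw": [-1,-1,-1,-1,-1,-1,-1,-1,-1,-1],
  "squeeze": 35
}}

```text
t: 6.0
tool_pos: [0.5154, -0.3114, 0.0695]
eef_rot: [-0.0, 0.97, -0.244, -0.0]
contact_force: [-1.0, -0.5, 0.4]
width: 0.181
finger_force: 34.9
```

Call:
{"api": "servo_tool", "payload": {
  "offset": [
    [0,0,-0.04],
    [0,0,-0.1],
    [0,0,-0.18],
    [0,0,-0.28],
    [0,0,-0.4],
    [0,0,-0.5],
    [0,0,-0.6],
    [0,0,-0.65],
    [0,0,-0.65],
    [0,0,-0.65]
  ],
  "twist": [0,0,0,0,0,0,0,0,0,0],
  "jaw": [-1,-1,-1,-1,-1,-1,-1,-1,-1,-1]
}}

```text
t: 7.0
tool_pos: [0.5151, -0.3114, 0.2315]
eef_rot: [-0.0, 0.97, -0.244, -0.0]
contact_force: [-0.2, 0.9, -2.3]
width: 0.183
finger_force: 34.9
```

Run:
```python
from h import *
s=manip.state();print(s['t'],s["width"],s["finger_force"],np.round(s['joint_pos'],2))
plan((.56,-.1,.23,-80),(.56,.07,.23,-35),(.469,.198,.23,9),(.469,.198,.2,17.7))
```

```text
7.0 0.1828189820008635 34.926883984319375 [-0.25  0.29  0.91  1.59 -0.23  1.38 -1.37]
now [ 0.5151 -0.3114  0.2315] yaw -118.25 tilt [-7.e-04 -3.e-04 -1.e+00]
offset [-0.242, -0.83, 0.006] twist -0.85
offset [0.118, -0.67, 0.0] twist -1.0
offset [0.211, -0.592, 0.0] twist -0.978
offset [0.0, 0.0, 0.12] twist -0.193
```

Call:
{"api": "servo_tool", "payload": {
  "offset": [
    [-0.02,-0.06,0],
    [-0.05,-0.16,0],
    [-0.08,-0.28,0],
    [-0.12,-0.4,0],
    [-0.15,-0.52,0],
    [-0.19,-0.64,0],
    [-0.22,-0.74,0],
    [-0.24,-0.81,0],
    [-0.242,-0.83,0],
    [-0.242,-0.83,0]
  ],
  "twist": [-0.06,-0.16,-0.28,-0.4,-0.52,-0.64,-0.75,-0.83,-0.85,-0.85],
  "jaw": [-1,-1,-1,-1,-1,-1,-1,-1,-1,-1]
}}

```text
t: 8.0
tool_pos: [0.5602, -0.0998, 0.2315]
eef_rot: [0.0, 0.996, 0.088, -0.0]
contact_force: [-0.4, -0.5, -2.2]
width: 0.182
finger_force: 34.9
```

Call:
{"api": "servo_tool", "payload": {
  "offset": [
    [0.01,-0.04,0],
    [0.02,-0.11,0],
    [0.03,-0.2,0],
    [0.05,-0.3,0],
    [0.07,-0.4,0],
    [0.08,-0.49,0],
    [0.1,-0.57,0],
    [0.11,-0.63,0],
    [0.118,-0.67,0],
    [0.118,-0.67,0]
  ],
  "twist": [-0.06,-0.17,-0.3,-0.45,-0.6,-0.74,-0.86,-0.95,-1,-1],
  "jaw": [-1,-1,-1,-1,-1,-1,-1,-1,-1,-1]
}}

```text
t: 9.0
tool_pos: [0.5602, 0.0708, 0.2319]
eef_rot: [-0.0, 0.887, 0.462, -0.0]
contact_force: [-0.8, 0.5, -2.1]
width: 0.181
finger_force: 34.9
```

Call:
{"api": "servo_tool", "payload": {
  "offset": [
    [0.01,-0.04,0],
    [0.04,-0.1,0],
    [0.06,-0.18,0],
    [0.09,-0.27,0],
    [0.13,-0.36,0],
    [0.16,-0.44,0],
    [0.18,-0.51,0],
    [0.2,-0.56,0],
    [0.211,-0.592,0],
    [0.211,-0.592,0]
  ],
  "twist": [-0.06,-0.17,-0.3,-0.44,-0.59,-0.73,-0.84,-0.93,-0.978,-0.978],
  "jaw": [-1,-1,-1,-1,-1,-1,-1,-1,-1,-1]
}}

```text
t: 10.0
tool_pos: [0.4687, 0.1983, 0.2321]
eef_rot: [-0.0, 0.649, 0.761, 0.0]
contact_force: [0.4, 0.3, -1.3]
width: 0.18
finger_force: 34.9
```

Run:
```python
from h import *
s=manip.state();print(s['t'],s["width"],s["finger_force"],np.round(s['joint_pos'],2))
plan((.469,.198,.2,17.7))
for c in ["wrist","side","top"]:
    im=optics.get_image(c);P=cloud(im);save(im,c+"2.png")
    b=[masks_of(t,c) for t in ["large_lens","stand"]]
    for m,n in zip(b,["lens","stand"]):
        if m:
            q=P[m[0]["pixels"]];q=q[~np.isnan(q[:,0])]
            print(c,n,m[0]["score"],m[0]["bbox"])
            if n=="stand":
                t=q[(abs(q[:,2]-.05)<.004)];print(rect(t),len(t))
```

```text
10.0 0.18046093348372527 34.926391421359995 [-0.81  0.01  0.36  1.79 -0.    1.34 -0.29]
now [0.4687 0.1983 0.2321] yaw 9.08 tilt [ 4.e-04 -0.e+00 -1.e+00]
offset [-0.001, 0.001, 0.129] twist -0.192
wrist lens 0.97 [219.1, 40.2, 336.5, 319.0]
wrist stand 0.68 [212.8, 78.4, 313.8, 212.2]
(array([466.7, 198.9]), array([77.7, 62.6]), 11.6) 1876
side lens 0.64 [157.2, 86.0, 215.7, 132.5]
side stand 0.59 [149.3, 148.8, 233.4, 202.9]
(array([467.6, 199.4]), array([73.2, 72.5]), 18.0) 556
top stand 0.58 [189.7, 211.7, 212.9, 248.8]
(array([474.6, 184.7]), array([71.4, 45.2]), 17.8) 325
```

View pics/wrist2.png

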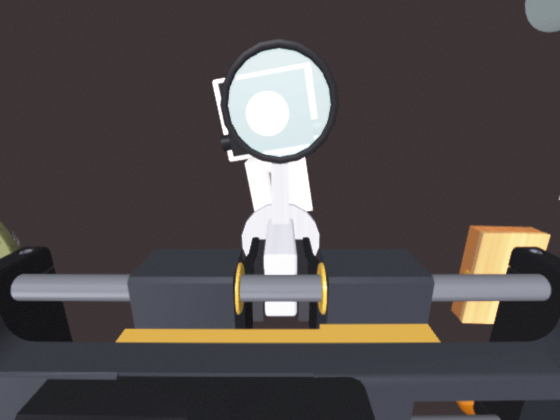

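View pics/side2.png

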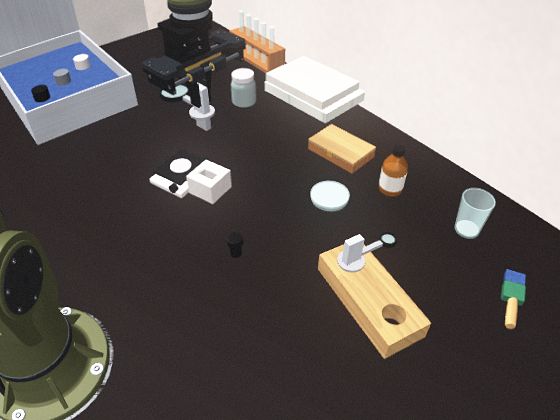

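The wrist view shows the holder gripped, with the ring at (280,102) pointing toward the stage. The side view shows the small holder still in the rack at (352,255). I'll turn to align, lower to just above the slot, and recheck.

Call:
{"api": "servo_tool", "payload": {
  "offset": [
    [0,0,0.05],
    [0,0,0.12],
    [0,0,0.2],
    [0,0,0.28],
    [0,0,0.35],
    [0,0,0.4],
    [0,0,0.42],
    [0,0,0.42],
    [0,0,0.42]
  ],
  "twist": [-0.03,-0.08,-0.13,-0.17,-0.19,-0.192,-0.192,-0.192,-0.192],
  "jaw": [-1,-1,-1,-1,-1,-1,-1,-1,-1]
}}

```text
t: 11.35
tool_pos: [0.4698, 0.1981, 0.1277]
eef_rot: [0.0, 0.59, 0.807, 0.001]
contact_force: [-1.4, -0.7, -1.1]
width: 0.181
finger_force: 34.9
```

Run:
```python
from h import *
s=manip.state();print(s['t'],s["width"],s["finger_force"])
plan((.469,.198,.125,17.7))
import pickle
D={}
for c in ["side","top","wrist"]:
    im=optics.get_image(c);P=cloud(im);D[c]=(im,)
    save(im,c+"3.png")
    ok=~np.isnan(P[...,0])
    near=ok&(np.hypot(P[...,0]-.469,P[...,1]-.198)<.06)
    t=P[near&(abs(P[...,2]-.0495)<.004)];print(c,"block",rect(t),len(t))
    for n in ["large_lens"]:
        m=masks_of(n,c)
        if m:
            k=cv2.dilate(m[0]["pixels"].astype(np.uint8),np.ones((5,5)))>0
            D[c]=(im,m[0]["pixels"])
            q=P[k&ok]
            zf=s["tool_pos"][2]-.0245
            ring=q[(abs(q[:,2]-zf-.017)<.008)&(np.hypot(q[:,0]-.469,q[:,1]-.198)>.05)]
            st=q[(q[:,2]<zf-.004)&(q[:,2]>zf-.034)&(np.hypot(q[:,0]-.469,q[:,1]-.198)<.03)]
            print(c,"ring",rect(ring),len(ring),"z",np.median(ring[:,2])-zf if len(ring) else 0,"stem",rect(st) if len(st)>3 else 0,len(st), "bbox",m[0]["bbox"])
pickle.dump(D,open("d.pkl","wb"))
a=cv2.imread("pics/side3.png")[90:230,120:280];cv2.imwrite("pics/side3c.png",cv2.resize(a,None,fx=4,fy=4,interpolation=cv2.INTER_CUBIC))
```

```text
11.35 0.18058282324563113 34.926857181225444
now [0.4698 0.1981 0.1277] yaw 17.65 tilt [ 2.0e-04  1.2e-03 -1.0e+00]
offset [0.0, -0.003, 0.011] twist -0.001
side block (array([468.1, 198.5]), array([72.9, 71.4]), 18.8) 490
side ring (array([431.2, 266.1]), array([29.8, 62.8]), 43.6) 141 z 0.015335878492129057 stem (array([466.4, 195.5]), array([14.8, 31.8]), 38.2) 95 bbox [159.7, 134.6, 218.4, 168.1]
top block (array([477. , 177.1]), array([70.1, 30.2]), 16.5) 176
wrist block (array([466.7, 198.3]), array([70.3, 70.2]), 18.8) 2763
```

View pics/side3c.png

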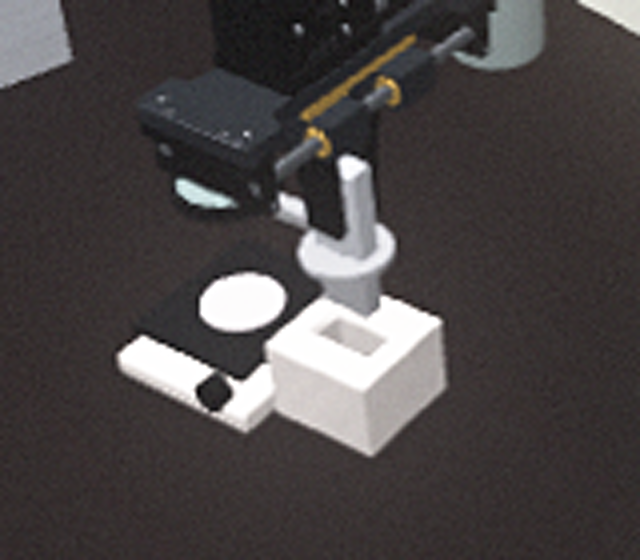

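View pics/wrist3.png

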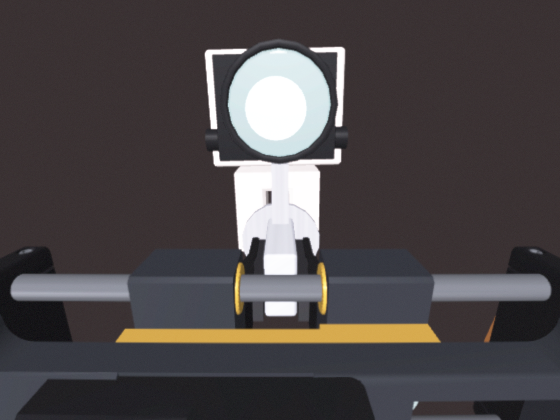

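The side crop shows the stem just above the slot at (352,338). In the wrist view the block (236–320) and the stage centre (276) sit slightly left of the holder's line (280). I'll work out that sideways offset in camera axes.

Run:
```python
from h import *
Y=[]
for i in range(3):
    im=optics.get_image("wrist");P=cloud(im);s=manip.state();M=R.from_quat(s["eef_rot"],scalar_first=True).as_matrix()
    if i==0: print(im["camera_matrix"])
    Q=(P-np.array(s["tool_pos"]))@M   # tool frame
    C=(P-np.array(im["position"]))@rot(im)
    ok=~np.isnan(P[...,0])
    near=ok&(np.hypot(P[...,0]-.469,P[...,1]-.198)<.06)
    b=near&(abs(P[...,2]-.0495)<.004)
    g=near&(P[...,2]>.155)&(P[...,2]<.17)&(np.hypot(P[...,0]-.469,P[...,1]-.198)<.03)&(im["frame"].min(2)>140)
    st=ok&(P[...,2]>.02)&(P[...,2]<.042)&(np.hypot(P[...,0]-.442,P[...,1]-.279)<.09)
    r=lambda m,A:[x.tolist() if hasattr(x,'tolist') else x for x in rect(A[m])]
    print(np.round(s["tool_pos"],4),"block tool",r(b,Q),"cam x", np.round((np.percentile(C[b][:,0],[1,99]).mean())*1000,1))
    print(" grip",r(g,Q),g.sum(),"camx",np.round(np.percentile(C[g][:,0],[3,97]).mean()*1000,1),"stage",r(st,Q))
    z=ok&(abs(P[...,2]-.120)<.008)&(np.hypot(P[...,0]-.442,P[...,1]-.279)<.05);print(" ring",r(z,Q),z.sum())
    ms=masks_of("large_lens","wrist")
    if ms:
        k=ms[0]["pixels"];zz=P[k&ok][:,2];print(np.round(np.percentile(zz,[5,25,50,75,95]),3),k.sum())
```

```text
[[295.05339401   0.         280.39710441]
 [  0.         295.05339401 206.28698306]
 [  0.           0.           1.        ]]
[0.4695 0.198  0.1275] block tool [[1.3, -2.6], [70.1, 69.9], 88.9] cam x -2.4
 grip [[0.8, -0.6], [15.6, 34.4], 89.4] 1351 camx -0.1 stage [[66.6, -4.0], [124.6, 124.7], 89.0]
 ring [[80.9, 1.8], [63.8, 75.0], 54.2] 12041
[0.109 0.12  0.12  0.122 0.164] 16238
[0.4694 0.198  0.1273] block tool [[1.1, -2.6], [70.3, 70.2], 88.8] cam x -2.2
 grip [[0.5, -0.5], [15.6, 34.6], 89.2] 1349 camx -0.1 stage [[66.6, -3.7], [124.5, 124.4], 89.1]
 ring [[80.9, 1.8], [63.7, 75.1], 54.4] 12048
[0.109 0.119 0.12  0.122 0.164] 16031
[0.4693 0.198  0.1271] block tool [[1.1, -2.4], [70.2, 70.2], 89.0] cam x -2.1
 grip [[0.6, -0.6], [15.6, 34.4], 89.3] 1339 camx -0.1 stage [[66.1, -3.5], [124.2, 125.7], 89.0]
 ring [[80.7, 1.8], [63.5, 74.7], 54.5] 12041
[0.108 0.119 0.12  0.122 0.164] 16363
```

Call:
{"api": "servo_tool", "payload": {
  "offset": [
    [0.002,-0.008,0],
    [0.002,-0.008,0],
    [0.002,-0.008,0.03],
    [0.002,-0.008,0.05],
    [0.002,-0.008,0.065],
    [0.002,-0.008,0.08],
    [0.002,-0.008,0.095],
    [0.002,-0.008,0.11],
    [0.002,-0.008,0.12],
    [0.002,-0.008,0.12]
  ],
  "twist": [-0.012,-0.012,-0.012,-0.012,-0.012,-0.012,-0.012,-0.012,-0.012,-0.012],
  "jaw": [-1,-1,-1,-1,-1,-1,-1,-1,-1,-1]
}}

```text
t: 12.95
tool_pos: [0.467, 0.1977, 0.0967]
eef_rot: [-0.0, 0.586, 0.81, -0.0]
contact_force: [0.5, 0.5, -1.7]
width: 0.185
finger_force: 34.9
```

Call:
{"api": "servo_tool", "payload": {
  "offset": [
    [0,0,0.02],
    [0,0,0.04],
    [0,0,0.055],
    [0,0,0.07],
    [0,0,0.078],
    [0,0,0.084],
    [0,0,0.084],
    [0,0,0.084]
  ],
  "twist": [0,0,0,0,0,0,0,0],
  "jaw": [-1,-1,-1,-1,-1,-1,-1,-1]
}}

```text
t: 13.75
tool_pos: [0.4673, 0.1979, 0.0761]
eef_rot: [0.0, 0.586, 0.81, 0.0]
contact_force: [0.1, -1.0, -1.3]
width: 0.177
finger_force: 34.9
```

Now small steps until contact.

Call:
{"api": "servo_tool", "payload": {
  "offset": [
    [0,0,0.004],
    [0,0,0.006],
    [0,0,0.008],
    [0,0,0.008]
  ],
  "twist": [0,0,0,0],
  "jaw": [-1,-1,-1,-1]
}}

```text
t: 14.15
tool_pos: [0.4673, 0.1978, 0.0744]
eef_rot: [-0.0, 0.586, 0.81, 0.0]
contact_force: [-0.4, -0.5, 2.4]
width: 0.18
finger_force: 34.9
```

Call:
{"api": "servo_tool", "payload": {
  "offset": [
    [0,0,0.001],
    [0,0,0.002],
    [0,0,0.002]
  ],
  "twist": [0,0,0],
  "jaw": [-1,-1,-1]
}}

```text
t: 14.45
tool_pos: [0.4673, 0.1978, 0.0744]
eef_rot: [-0.0, 0.586, 0.81, 0.0]
contact_force: [-2.6, -0.9, 7.7]
width: 0.182
finger_force: 34.9
```

Call:
{"api": "servo_tool", "payload": {
  "offset": [
    [0,0,0],
    [0,0,0],
    [0,0,0],
    [0,0,0],
    [0,0,0],
    [0,0,0],
    [0,0,0],
    [0,0,0]
  ],
  "twist": [0,0,0,0,0,0,0,0],
  "jaw": [-0.5,-0.3,0,0.3,0.3,0.3,0.3,0.3]
}}

```text
t: 15.25
tool_pos: [0.4673, 0.1978, 0.0736]
eef_rot: [0.0, 0.586, 0.81, 0.0]
contact_force: [0.3, 0.1, 0.3]
width: 0.641
finger_force: 0.0
```

Call:
{"api": "servo_tool", "payload": {
  "offset": [
    [0,0,-0.05],
    [0,0,-0.12],
    [0,0,-0.22],
    [0,0,-0.34],
    [0,0,-0.46],
    [0,0,-0.55],
    [0,0,-0.6],
    [0,0,-0.6],
    [0,0,-0.6]
  ],
  "twist": [0,0,0,0,0,0,0,0,0],
  "jaw": [0.3,0.3,0.3,0.3,0.3,0.3,0.3,0.3,0.3]
}}

```text
t: 16.15
tool_pos: [0.4669, 0.1976, 0.223]
eef_rot: [-0.0, 0.586, 0.81, -0.0]
contact_force: [0.1, -0.2, 0.1]
width: 0.649
finger_force: 0.0
```

Run:
```python
from h import *
s=manip.state();print(s['t'],s["width"])
im=optics.get_image("wrist");P=cloud(im);save(im,"wrist4.png");ok=~np.isnan(P[...,0])
near=ok&(np.hypot(P[...,0]-.467,P[...,1]-.198)<.03)
fl=P[near&(abs(P[...,2]-.056)<.004)];print("flange z",np.median(fl[:,2]),rect(fl))
g=P[near&(P[...,2]>.106)&(P[...,2]<.12)];print("grip",rect(g),np.median(g[:,2]))
im=optics.get_image("side");save(im,"side4.png")
a=im["frame"][90:350,120:460,::-1];cv2.imwrite("pics/side4c.png",cv2.resize(a,None,fx=2.2,fy=2.2))
m=masks_of("small_lens","side")[0];q,t=holder(cloud(im),m["pixels"]);print(m["score"],rect(t))
```

```text
16.15 0.6494978936403959
flange z 0.05576408881775416 (array([466.6, 198.7]), array([50.6, 48.2]), 18.6)
grip (array([466.7, 198.2]), array([15.7, 34. ]), 18.2) 0.1116067508947991
0.78 (array([ 540.6, -178.7]), array([17.5, 33.7]), 82.5)
```

View pics/side4c.png

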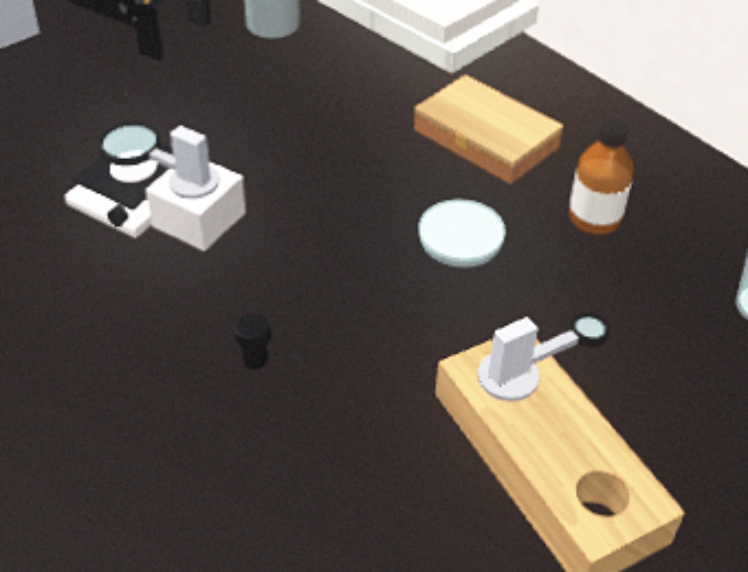

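The large holder is seated on the block at (195,180), flange top at 56 mm, with its lens over the stage at (130,145). The small holder is untouched in the rack at (510,365), and the gripper is clear.

```bash
python3 -c "
from workcell import manip
print(manip.sign_off())"
```

```text
the job is handed in; nothing more can be done
None
```

The large lens holder is mounted on the stand with its flange seated and its lens over the stage; the small one is still in its place in the rack, the gripper is clear, and the job is handed in (about 16 s on the robot's clock).

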